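# Load the cure box and hold its lid at 60 degrees

### The arm

A 7-joint arm with a two-finger parallel gripper is mounted at the origin on a cart in front of the work surface, level with it; the furniture and walls round the work are solid. World frame = base frame: x ahead of the robot, y to its left, z up, the work surface at z = 0. Lengths are in m, angles in rad, forces in N, time in s.
With the tool pointing down it reaches from about 0.4 to 0.875 m from the base axis. Payload 19.3 kg.
Tool frame: the origin (TCP) lies on the mounting face of the last link; the fingertips stand 173 mm ahead of it and the grasp point (between the pads) lies 155 mm ahead of it; z points along the fingers, y is the line along which they close (so a half turn about z gives the same grasp; the last joint's range is limited). The gripper opens to 85 mm and grips with 20 to 120 N. Pads are 22 mm wide; open, the fingers measure 114 mm over their backs; the gripper's body (76 mm by 85 mm) begins 54 mm behind the grasp point. The pads swing forward as they close: fully open they stand 13 mm farther back than shut.
Start: joints at [-1.191, 0.521, -0.036, 1.599, 0.021, 1.021, -0.113], TCP at [0.272, 0.563, 0.405] pointing down, gripper open.
Joint ranges: [-2.91, 2.91], [-0.3, 2.13], [-1.5, 1.42], [0.17, 2.43], [-1.26, 4.41], [0.16, 1.93], [-2.52, 2.52]. Speed limits (rad/s): [1.89, 1.89, 2.39, 2.39, 3.01, 3.01, 3.01].

### API

Orientations are given as [roll, pitch, yaw] about the fixed x, y, z axes, in that order (R = Rz(yaw) Ry(pitch) Rx(roll)).
In Python, from workcell import bot, vision gives the robot as it stands.
- The arm moves only by the shell command python3 -m creep 'ROWS' [FORCE]. ROWS is JSON, a list that holds one entry, the list of rows, each a list of 7 numbers: the opening, from -1 (shut) to 1 (fully open), then the shift along the tool's x, y, z in cm, then the turn, a rotation vector about the tool's x, y, z in rad. In form: [[[grip, tx, ty, tz, rx, ry, rz], ...]]. A call has 1 to 12 rows; each row shifts and turns the commanded pose from where the row before left it, along the tool's axes as they then stand; what a row does not reach is not made up. A row lasts 1/8 s, in which the tool goes at most 62.5 mm and 10.7 degrees, less where a joint would pass 70% of its speed; a pose out of reach is approached as far as the arm can. A call with a gripper value outside its range is refused whole. The fingers move at their own pace and stop on an object; FORCE is the grip in N (left out, the last holds). Time passes only in rows, so rows that do not move let the fingers close. It gives the time, the measured TCP pose, the force, the opening and the grip force at its end, in the units of the state.
- bot.observe(): the state, without advancing time (a new reading comes with each control period).
- vision.grab_frame(name): name is "scene" or "top"; returns a dict with "image" (420x560x3 uint8, blue, green, red), "depth" (420x560 float32, m along the optical axis (not along the pixel's ray), 0 where there is no reading), "fovy" (degrees; the focal length in pixels is half the picture's height over the tangent of half this angle, whatever the lens; pixels are square), "cx", "cy" (the principal point, pixels), "cam_to_world" (4x4, takes a point from camera to world coordinates). Camera axes: x right, y down, z forward; pixel columns grow to the right and rows downward; lengths in m; the calibration is good to about 2 mm. A picture is of the moment at which its call begins.
- bot.job_done(): hands the job in; it is judged then, once.
The state is a dict: "clock": time; "qpos": joint angles; "qd": joint speeds; "joint_efforts": joint torques, N m; "position": TCP position; "tool_rot": TCP orientation; "force": force on the tool from outside, world axes, zero at the start; "moment": the same for the moment, N m; "grip_width": finger opening in m; "finger_force": force on a finger pad.
Only numpy, scipy, OpenCV 4.12 (cv2) and the standard library are available. Lean on these libraries where they do the work, as an engineer would, in place of code of your own. Each camera call takes 0.05 s, during which the arm holds its last target. There are 200 camera calls.

### The job

Set the heat sink down flat in the white-framed nest on the floor of the open blue box, fins up, and let go of it. Then take the box's lid, bring it forward from its wide-open rest to 60 degrees above shut (30 degrees short of standing upright), and keep holding it there with the fingers so that the glue line can be inspected under it: the program finishes while still holding the lid, which would fall shut by itself. Never let the lid drop, and leave the other things on the bench where they are.

Things in the scene. Friction and masses are not known exactly. Their poses are not given: they have to be found in the camera images.
- heat_sink: loose finned metal heat sink, 60 (x) x 50 (y) x 25 (z) mm, about 0.12 kg; origin at the centre of its underside, z up. Base plate 5 mm thick, full 50 mm wide; above it upright fins run along x, the outermost fin faces stand at y = +-24 mm, so it is gripped across y at 48 mm (fins) from above. Stands between box and black fixture or a little beyond, its x roughly along the world y.
- cure_box: blue open-topped metal box fixed to the bench, 150 (x) x 160 (y) x 50 (z) mm, walls 5 mm, floor 6 mm thick; origin at the centre of its underside, x points away from the robot to the hinge side, z up. Its place and yaw vary. The black fixture to its right is 95 mm high; the open lid reaches 240 mm above the bench. The lid is hinged on the far (+x) rim.
- nest (a point): centre of the nest on the box's inner floor (6 mm above the bench, 12 mm nearer the front than the box's centre), axes as the box's. The nest is a pocket 68 (x) x 58 (y) mm inside a white frame of rails 6 mm wide and 6 mm high: the heat sink fits with 4 mm play all round, its 60 mm side along the box's x.
- box_lid (a joint): angle of the lid in rad: 0 = shut (level), 1.571 = upright, 1.78 = leaning back on its stop, where it rests at the start. 60 degrees = 1.047. It has no stay or spring: below about 1.55 it falls shut by its own weight (about 0.3 kg, 0.08 m from the hinge), above it falls back to its stop; hinge friction is negligible.
- lid_hinge (a point): point on the hinge axis at the middle of the box's width, 55 mm above the bench, fixed to the box and with its axes: the lid turns about the box's y axis here. At lid angle q the direction from hinge to free edge is (-cos q, 0, sin q) in box axes.
- lid_tab (a point): on the yellow grip tab at the lid's free edge, 172 mm from the hinge, moving with the lid. Tab: 50 mm wide (box y), 12 mm thick, in the lid's plane, 155 to 187 mm from the hinge; pinch it across its thickness, in line with the lid from its free edge. Lid 10 mm thick, 155 mm long, black pad 7 mm proud of its underside. x of this point: along the lid to the hinge; z square to the lid.
- kapton_roll: bystander: amber tape roll lying flat, 72 mm across, 19 mm high; origin under its centre
- flush_cutter: bystander: red-handled cutter lying flat, 146 x 55 x 12 mm; origin under its centre
- screw_dish: bystander: pale round dish of screws, 73 mm across, 23 mm high; origin under its centre
Not all that is in view belongs to the job. What is shaped like the heat_sink but red is not meant.

How it is judged:
By the outcome, as a careful person would: the job done as asked, in the order asked, and still so for the second after the job is handed in, while the arm keeps its last pose, push and grip.
It also fails if it takes over 58 s, if anything falls off the work surface, if the arm or the gripper's body presses on something with over 40 N, if the wrist force passes 120 N, or if a joint passes its speed limit or range.

## Working session

There is one attempt and no reset: what is moved stays moved. The work goes in short steps, Python scripts to look and compute and a shell command to move; the robot and the scene stay as the last step left them, time stands still between calls to the robot, and variables do not carry over. Pictures are saved under pics/ and viewed, at most 10 in all, crops included, and the job is handed in when it is done.

```bash
mkdir -p pics
python3 - <<'E'
from workcell import bot,vision
import cv2,numpy as np
s=bot.observe();print({k:np.round(v,3).tolist() for k,v in s.items()})
for n in("scene","top"):
    f=vision.grab_frame(n);cv2.imwrite(f"pics/{n}0.png",f["image"]);np.savez(f"{n}0.npz",**f);print(n,f["fovy"],f["cx"],f["cy"],np.round(f["cam_to_world"],3).tolist(),(f["depth"]>0).mean())
E
ls
```

```text
{'clock': 0.0, 'qpos': [-1.191, 0.522, -0.036, 1.6, 0.021, 1.021, -0.113], 'qd': [0.001, -0.0, -0.002, 0.001, 0.0, -0.0, -0.001], 'joint_efforts': [0.0, -92.709, 1.98, -36.995, 0.018, 0.008, -0.0], 'position': [0.272, 0.563, 0.404], 'tool_rot': [-3.141, 0.0, 2.692], 'force': [-0.094, 0.332, 0.306], 'moment': [0.009, 0.005, 0.003], 'finger_force': 0.0, 'grip_width': 0.085}
scene 47.36517663839683 280.3622314320506 214.96131481656042 [[0.905, -0.162, 0.394, -0.016], [-0.426, -0.378, 0.822, -0.983], [0.016, -0.912, -0.411, 0.598], [0.0, 0.0, 0.0, 1.0]] 0.9801658163265307
top 47.793044727280936 288.6598491770594 208.8822148283378 [[-0.004, -0.996, 0.085, 0.367], [-1.0, 0.003, -0.008, 0.045], [0.007, -0.085, -0.996, 1.274], [0.0, 0.0, 0.0, 1.0]] 0.9961394557823129
pics
scene0.npz
top0.npz
```

View pics/scene0.png

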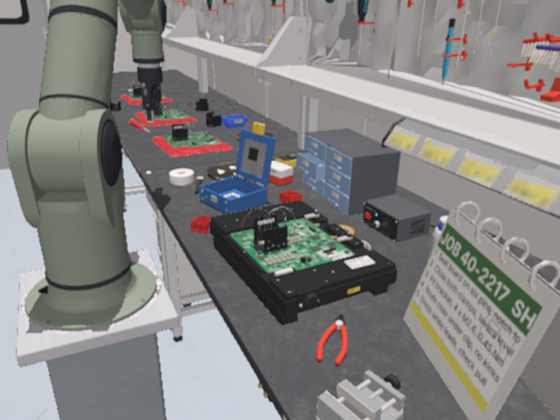

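View pics/top0.png

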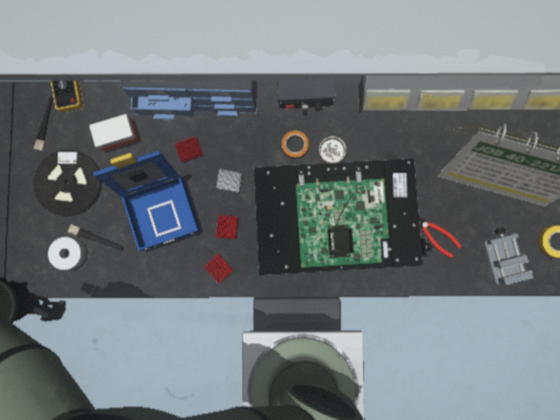

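The scene shows the blue box at about (235,190) with its lid standing open and the yellow tab at (259,128). In the top view the grey heat sink is at (229,181), the box at (160,212), the nest at (163,218) and the yellow tab at (122,159). Next I'll enlarge both views.

```bash
cat > h.py <<'E'
import numpy as np
def load(n): return dict(np.load(n+".npz"))
def ray(f,u,v):
    F=210/np.tan(np.radians(float(f["fovy"])/2)); return np.array([(u-f["cx"])/F,(v-f["cy"])/F,1.])
def pt(f,u,v,d=None):
    if d is None:
        w=f["depth"][int(v)-1:int(v)+2,int(u)-1:int(u)+2]; d=np.median(w)
    T=f["cam_to_world"]; return T[:3,:3]@(ray(f,u,v)*d)+T[:3,3]
def atz(f,u,v,z):
    T=f["cam_to_world"]; r=T[:3,:3]@ray(f,u,v); return T[:3,3]+r*(z-T[2,3])/r[2]
def cloud(f):
    v,u=np.mgrid[0:420,0:560]; F=210/np.tan(np.radians(float(f["fovy"])/2)); d=f["depth"]
    P=np.stack([(u-f["cx"])/F*d,(v-f["cy"])/F*d,d],-1); T=f["cam_to_world"]; return P@T[:3,:3].T+T[:3,3]
def proj(f,p):
    T=f["cam_to_world"]; c=T[:3,:3].T@(np.array(p)-T[:3,3]); F=210/np.tan(np.radians(float(f["fovy"])/2)); return c[:2]/c[2]*F+[f["cx"],f["cy"]]
def rectfit(P):
    import cv2; return cv2.minAreaRect(P.astype(np.float32)*1000)
E
python3 - <<'E'
import cv2,numpy as np
from h import *
t=load("top0");s=load("scene0")
a=cv2.resize(t["image"][140:260,90:250],None,fx=5,fy=5,interpolation=cv2.INTER_CUBIC);cv2.imwrite("pics/tc.png",a)
b=cv2.resize(s["image"][115:240,180:340],None,fx=4.75,fy=4.75,interpolation=cv2.INTER_CUBIC);cv2.imwrite("pics/sc.png",b)
C=cloud(t);im=t["image"].astype(int)
# heat sink: points 10-40mm in top region, grey
g=C[165:200,210:248];print("hs z",np.percentile(g[...,2],[5,50,90,97,100]).round(3))
m=(g[...,2]>.012);print(g[m].mean(0),rectfit(g[m][:,:2]))
for u,v in[(229,181),(163,218),(122,159),(245,200),(140,230)]:print((u,v),pt(t,u,v).round(4))
for u,v in[(259,128),(256,152)]:print("sc",(u,v),pt(s,u,v).round(4))
# blue
hsv=cv2.cvtColor(t["image"],cv2.COLOR_BGR2HSV)
bl=(hsv[...,0]>105)&(hsv[...,0]<130)&(hsv[...,1]>120);bl[:140]=0;bl[260:]=0;bl[:,250:]=0;bl[:,:85]=0
r=bl&(C[...,2]>.04)&(C[...,2]<.056);print("rim",r.sum(),rectfit(C[r][:,:2]))
bad=bl&(C[...,2]>.07);print("lid",bad.sum(),np.percentile(C[bad],[0,50,100],axis=0))
Y=(hsv[...,0]>20)&(hsv[...,0]<35)&(hsv[...,1]>150);Y[:145]=0;Y[175:]=0;Y[:,:105]=0;Y[:,140:]=0
print("tab",Y.sum(),C[Y].mean(0),np.percentile(C[Y],[2,50,98],axis=0))
E
```

```text
hs z [-4.000e-03  1.000e-03  2.200e-02  2.600e-02  1.274e+00]
[0.55078025 0.19414484 0.03943166] ((484.7878112792969, 122.30015563964844), (272.7054443359375, 70.18702697753906), 47.79136657714844)
(229, 181) [0.5497 0.1942 0.018 ]
(163, 218) [0.4522 0.3715 0.0051]
(122, 159) [0.5677 0.4049 0.2362]
(245, 200) [ 0.5006  0.1529 -0.0016]
(140, 230) [0.4203 0.4325 0.004 ]
sc (259, 128) [0.5646 0.3955 0.2255]
sc (256, 152) [0.5487 0.3828 0.1522]
rim 487 ((463.5418701171875, 371.47442626953125), (148.502685546875, 160.9356231689453), 18.702333450317383)
lid 710 [[0.36718771 0.0448802  0.07009059]
 [0.55524349 0.37153897 0.17604538]
 [0.59192754 0.48011191 1.27354431]]
tab 1 [0.56079344 0.42627099 0.23753372] [[0.56079344 0.42627099 0.23753372]
 [0.56079344 0.42627099 0.23753372]
 [0.56079344 0.42627099 0.23753372]]
```

View pics/tc.png

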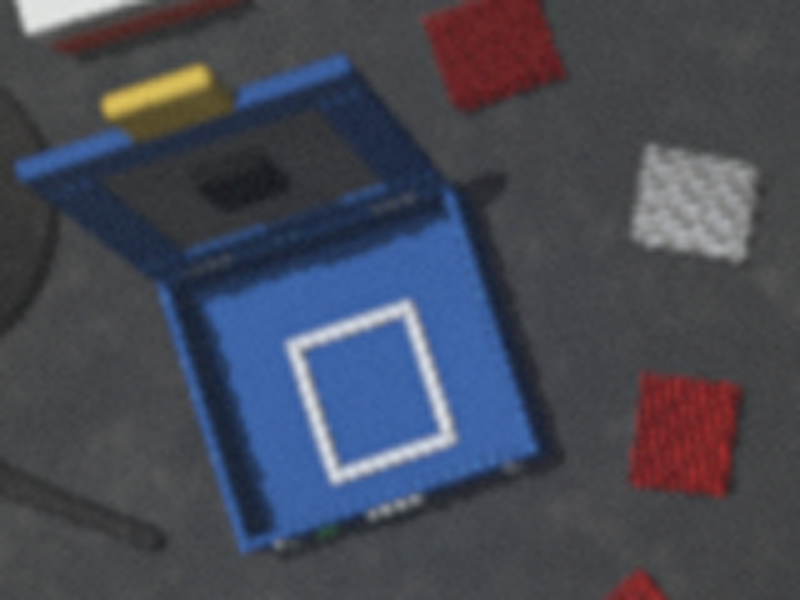

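View pics/sc.png

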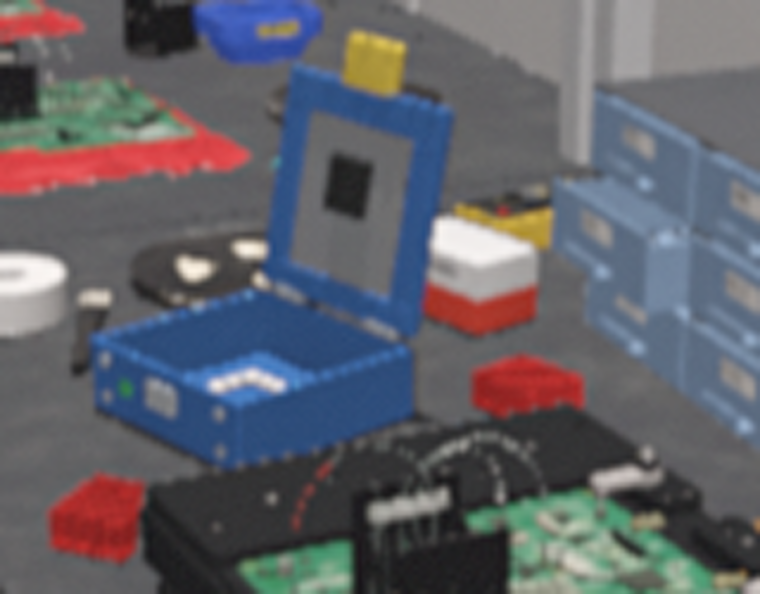

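The enlarged top crop gives these pixel positions:
- heat sink top corners at (648,143), (758,160), (742,263) and (630,243)
- nest outer corners at (287,343), (408,300), (457,438) and (333,482)
- box rim corners at (241,547), (540,452) and (163,284)

The scene crop shows rim corners at (95,342), (237,408) and (412,345), and the tab at (350,33), (407,42), (403,96) and (344,86). I'll fit the poses to these points.

```bash
cat > fit.py <<'E'
from h import *
from scipy.optimize import least_squares
t=load("top0");s=load("scene0")
T=lambda x,y:np.array([(x+.5)/5-.5+90,(y+.5)/5-.5+140])
S=lambda x,y:np.array([(x+.5)/4.75-.5+180,(y+.5)/4.75-.5+115])
q=1.78;cl=lambda r,y,n=0:(.075-r*np.cos(q)+n*np.sin(q),y,.055+r*np.sin(q)+n*np.cos(q))
obs=[(t,T(241,547),(-.075,.08,.05)),(t,T(540,452),(-.075,-.08,.05)),(t,T(163,284),(.07,.08,.05)),
(t,T(287,343),(.028,.035,.012)),(t,T(408,300),(.028,-.035,.012)),(t,T(457,438),(-.052,-.035,.012)),(t,T(333,482),(-.052,.035,.012)),
(s,S(95,342),(-.075,.08,.05)),(s,S(237,408),(-.075,-.08,.05)),(s,S(228,468),(-.075,-.08,0))]
tabs=[(s,S(348,33),cl(.187,.025)),(s,S(407,42),cl(.187,-.025))]
def W(p,m):
    c,si=np.cos(p[2]),np.sin(p[2]);return np.array([p[0]+c*m[0]-si*m[1],p[1]+si*m[0]+c*m[1],m[2]+p[3]])
def run(obs,p0,fz=True):
    e=lambda p:np.concatenate([proj(f,W(p,m))-uv for f,uv,m in obs])
    r=least_squares(e,p0,loss="soft_l1",f_scale=.5);return r.x,e(r.x).reshape(-1,2)
if __name__=="__main__":
    p,e=run(obs,[.46,.37,.3,0]);print("box",p.round(4),np.degrees(p[2]));print(e.round(2).tolist())
    for f,uv,m in tabs:print("tab res",proj(f,W(p,m))-uv)
    print("nest",W(p,(-.012,0,.006)),"hinge",W(p,(.075,0,.055)))
    n=[i for i in obs if i[2][2]==.012];pn,e=run(n,[.46,.37,.3,0]);print("nestfit",W(pn,(-.012,0,.006)),np.degrees(pn[2]))
    # sink: top corners
    h=[T(648,143),T(758,160),T(742,263),T(630,243)]
    c=np.array([atz(t,*u,.025) for u in h]);print("sink",c.round(4).tolist(),c.mean(0))
    d=c[0]-c[1]+c[3]-c[2];print("x axis yaw",np.degrees(np.arctan2(d[1],d[0])));d=c[0]-c[3]+c[1]-c[2];print("across",np.degrees(np.arctan2(d[1],d[0])))
    print("scene view px of sink",proj(s,c.mean(0)), "lens", [np.linalg.norm(c[i]-c[(i+1)%4]) for i in range(4)])
E
python3 fit.py; python3 -c "
from workcell import bot
print(bot.observe()['clock'])"
```

```text
box [ 0.4641  0.3708  0.3139 -0.0017] 17.987211036799998
[[-0.09, 0.61], [-0.34, 0.17], [-0.56, -0.09], [0.22, -0.67], [1.14, -0.2], [0.15, 0.61], [-0.28, 0.04], [-0.48, -0.55], [0.33, 0.02], [2.67, 2.65]]
tab res [2.00152298 0.72101234]
tab res [-0.09923213  1.7130331 ]
nest [0.45272449 0.36709263 0.00431841] hinge [0.53547241 0.39395864 0.05331841]
nestfit [ 0.45406001  0.37350171 -0.01754272] 19.684849303809358
sink [[0.5831, 0.2196, 0.025], [0.5738, 0.1611, 0.025], [0.5187, 0.1693, 0.025], [0.5295, 0.2287, 0.025]] [0.55127421 0.19468111 0.025     ]
x axis yaw 80.30427564042634
across -9.036623431314675
scene view px of sink [281.24120946 210.12732515] lens [np.float64(0.05926544122222412), np.float64(0.05574253051797947), np.float64(0.060370179801591276), np.float64(0.054340946714100384)]
0.1
```

```bash
cat > go.py <<'E'
import sys,numpy as np
from workcell import bot
from scipy.spatial.transform import Rotation as R
# usage: go.py x y z [yaw_deg] [tilt_deg]; tilt = turn of approach about box/tool closing axis plane, given as full rpy if 6 args
s=bot.observe();a=list(map(float,sys.argv[1:]))
P=np.array(s["position"]);Rc=R.from_euler("xyz",s["tool_rot"])
print("t",round(s["clock"],2),"pos",P.round(4),"rpy",np.degrees(s["tool_rot"]).round(2),"F",np.round(s["force"],1),"w",round(s["grip_width"],4),"ff",round(s["finger_force"],1),"q",np.round(s["qpos"],2))
if a:
    print("shift cm",(Rc.inv().apply(np.array(a[:3])-P)*100).round(2))
    if len(a)>3:
        Rt=R.from_euler("xyz",np.radians([180,0,a[3]] if len(a)==4 else a[3:]));print("turn",(Rc.inv()*Rt).as_rotvec().round(3))
E
python3 go.py .5535 .195 .30 80.5
```

```text
t 0.1 pos [0.2717 0.5627 0.4042] rpy [-179.94    0.    154.23] F [0.5 0.3 0.2] w 0.0857 ff 0.0 q [-1.19  0.52 -0.04  1.6   0.02  1.02 -0.11]
shift cm [-41.37 -20.85  10.44]
turn [-1.000e-03  1.000e-03  1.287e+00]
```

```bash
python3 -m creep '[[[1,-4.14,-2.08,0,0,0,0],[1,-4.14,-2.08,0,0,0,0],[1,-4.14,-2.08,0,0,0,0],[1,-4.14,-2.08,0,0,0,0],[1,-4.14,-2.08,0,0,0,0],[1,-4.14,-2.08,0,0,0,0],[1,-4.14,-2.08,0,0,0,0],[1,-4.14,-2.08,0,0,0,0],[1,-4.14,-2.08,0,0,0,0],[1,-4.14,-2.08,0,0,0,0]]]'
python3 -m creep '[[[1,0,0,1.3,0,0,0.16],[1,0,0,1.3,0,0,0.16],[1,0,0,1.3,0,0,0.16],[1,0,0,1.3,0,0,0.16],[1,0,0,1.3,0,0,0.16],[1,0,0,1.3,0,0,0.16],[1,0,0,1.3,0,0,0.16],[1,0,0,1.3,0,0,0.167],[1,0,0,0,0,0,0]]]'
python3 go.py .5535 .195 .176 80.5
```

```text
clock: 1.35
position: [0.5548, 0.1942, 0.4045]
tool_rot: [-3.141, -0.0, 2.692]
force: [0.5, 0.9, 0.6]
grip_width: 0.0857
finger_force: 0.0
clock: 2.48
position: [0.5538, 0.1957, 0.2997]
tool_rot: [-3.14, 0.002, 1.406]
force: [0.5, 1.4, 0.2]
grip_width: 0.0855
finger_force: 0.0
t 2.48 pos [0.5538 0.1957 0.2997] rpy [-1.7992e+02  9.0000e-02  8.0560e+01] F [0.5 1.4 0.2] w 0.0855 ff 0.0 q [-0.68  0.62  0.35  1.81 -0.29  0.77 -0.35]
shift cm [-0.05  0.   12.37]
turn [-0.001  0.002  0.001]
```

```bash
python3 -m creep '[[[1,0,0,2.5,0,0,0],[1,0,0,2.5,0,0,0],[1,0,0,2.5,0,0,0],[1,0,0,1.5,0,0,0],[1,0,0,1.2,0,0,0],[1,0,0,1.1,0,0,0],[1,0,0,1.1,0,0,0],[1,0,0,0,0,0,0]]]'
python3 -m creep '[[[-0.1,0,0,0,0,0,0],[-0.2,0,0,0,0,0,0],[-0.4,0,0,0,0,0,0],[-0.5,0,0,0,0,0,0],[-0.5,0,0,0,0,0,0],[-0.5,0,0,0,0,0,0],[-0.5,0,0,0,0,0,0],[-0.5,0,0,0,0,0,0]]]' 40
python3 go.py
```

```text
clock: 3.48
position: [0.554, 0.1954, 0.1761]
tool_rot: [-3.141, 0.001, 1.405]
force: [0.2, 0.1, 0.1]
grip_width: 0.0857
finger_force: 0.0
clock: 4.47
position: [0.5542, 0.1956, 0.1773]
tool_rot: [3.141, -0.0, 1.405]
force: [-1.5, 0.7, 5.6]
grip_width: 0.0484
finger_force: 41.7
t 4.47 pos [0.5542 0.1956 0.1773] rpy [ 1.7998e+02 -2.0000e-02  8.0490e+01] F [-1.5  0.7  5.6] w 0.0484 ff 41.7 q [-0.61  0.81  0.25  1.84 -0.36  0.54 -0.29]
```

The grip is good (48.4 mm), but the fingertips are standing on the base ledge. That is too low for the nest rails, so I'll regrip 6 mm higher.

```bash
python3 -m creep '[[[0.5,0,0,0,0,0,0],[0.5,0,0,0,0,0,0],[0.5,0,0,-0.3,0,0,0],[0.5,0,0,-0.2,0,0,0],[-0.5,0,0,0,0,0,0],[-0.5,0,0,0,0,0,0],[-0.5,0,0,0,0,0,0],[-0.5,0,0,0,0,0,0],[-0.5,0,0,0,0,0,0]]]' 45
python3 go.py
python3 -m creep '[[[-0.5,0,0,-1,0,0,0],[-0.5,0,0,-2,0,0,0],[-0.5,0,0,-3,0,0,0],[-0.5,0,0,-3,0,0,0],[-0.5,0,0,-3,0,0,0],[-0.5,0,0,0,0,0,0]]]'
python3 go.py .453 .368 .305 18.3
```

```text
clock: 5.6
position: [0.5543, 0.1955, 0.1822]
tool_rot: [3.141, -0.0, 1.405]
force: [-1.9, -0.5, 10.6]
grip_width: 0.0482
finger_force: 46.0
t 5.6 pos [0.5543 0.1955 0.1822] rpy [ 1.7998e+02 -2.0000e-02  8.0480e+01] F [-1.9 -0.5 10.6] w 0.0482 ff 46.0 q [-0.62  0.8   0.26  1.84 -0.36  0.54 -0.29]
clock: 6.35
position: [0.5546, 0.1955, 0.3049]
tool_rot: [3.138, -0.003, 1.405]
force: [-0.2, -0.1, -1.6]
grip_width: 0.0479
finger_force: 47.5
t 6.35 pos [0.5546 0.1955 0.3049] rpy [ 1.798e+02 -1.500e-01  8.048e+01] F [-0.2 -0.1 -1.6] w 0.0479 ff 47.5 q [-0.68  0.62  0.35  1.8  -0.29  0.77 -0.35]
shift cm [ 1.533e+01 -1.287e+01 -1.000e-02]
turn [ 0.002 -0.004  1.085]
```

Run:
```python
from fit import *
import cv2
from workcell import vision
f=vision.grab_frame("top");np.savez("top1.npz",**f)
im=f["image"];hsv=cv2.cvtColor(im,cv2.COLOR_BGR2HSV)
m=(hsv[...,1]<100)&(hsv[...,2]>140);m[:195]=0;m[245:]=0;m[:,140:][:,45:]=0;m[:,:140]=0
print(m.sum());v,u=np.nonzero(m)
P=np.array([atz(f,a,b,.012)[:2] for a,b in zip(u,v)]);r=rectfit(P);print(r,np.mean(P,0))
c=np.array([atz(t,*o[1],.012) for o in obs[3:7]]);print("click",c.mean(0),[np.degrees(np.arctan2(*(d[[1,0]]))) for d in(c[0]-c[3],c[1]-c[2],c[0]-c[1],c[3]-c[2])])
tt=[o for o in obs if o[0] is t]
e=lambda p:np.concatenate([proj(g,W([*p,0],m))-uv for g,uv,m in tt]);x=least_squares(e,[.46,.37,.3]).x;print("top only box",x,np.degrees(x[2]),"nest",W([*x,0],(-.012,0,0)))
ss=[o for o in obs if o[0] is s]
e=lambda p:np.concatenate([proj(g,W([*p,.314,0],m))-uv for g,uv,m in ss[:2]]);x=least_squares(e,[.46,.37]).x;print("scene box",x)
i=im[125:245,80:260];cv2.imwrite("pics/t1.png",cv2.resize(i,None,fx=4.4,fy=4.4,interpolation=cv2.INTER_CUBIC))
g=vision.grab_frame("scene");cv2.imwrite("pics/s1.png",cv2.resize(g["image"][100:235,200:350],None,fx=4.4,fy=4.4,interpolation=cv2.INTER_CUBIC));np.savez("scene1.npz",**g)
```

```text
121
((455.2237854003906, 400.90869140625), (30.2888126373291, 72.9372329711914), 81.67609405517578) [0.45983982 0.39858486]
click [0.45246855 0.3674828  0.012     ] [np.float64(19.294548610977845), np.float64(20.26969325875472), np.float64(109.6480245450093), np.float64(109.49275238759705)]
top only box [0.46426347 0.3705626  0.320304  ] 18.352067358241914 nest [0.45287379 0.36678434 0.        ]
scene box [0.46252397 0.3650482 ]
```

View pics/s1.png

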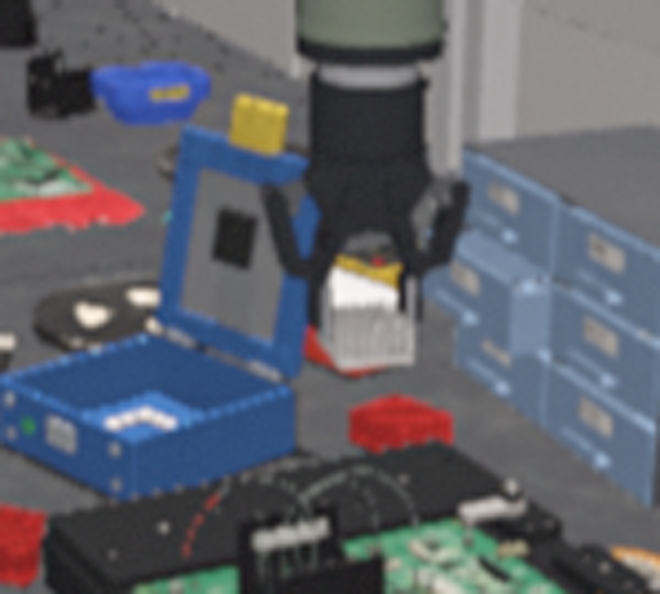

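The sink is held level between the fingers at about (368,335) in the crop, and the nest in the box is clear. I'll carry it over: retreat first, then go sideways, then turn.

```bash
python3 -m creep '[[[-0.5,0,-4,0,0,0,0],[-0.5,0,-4,0,0,0,0],[-0.5,3,-3,0,0,0,0],[-0.5,4,-1.87,0,0,0,0],[-0.5,4,0,0,0,0,0],[-0.5,4.3,0,0,0,0,0],[-0.5,0,0,0,0,0,0]]]'
python3 -m creep '[[[-0.5,0,0,0,0,0,0.15],[-0.5,0,0,0,0,0,0.15],[-0.5,0,0,0,0,0,0.15],[-0.5,0,0,0,0,0,0.15],[-0.5,0,0,0,0,0,0.15],[-0.5,0,0,0,0,0,0.15],[-0.5,0,0,0,0,0,0.15],[-0.5,0,0,0,0,0,0.03],[-0.5,0,0,0,0,0,0],[-0.5,0,0,0,0,0,0]]]'
python3 go.py .4527 .3668 .19 18.7
python3 - <<'E'
import cv2
from workcell import vision
import numpy as np
f=vision.grab_frame("top");np.savez("top2.npz",**f)
g=vision.grab_frame("scene");np.savez("scene2.npz",**g)
a=cv2.resize(f["image"][170:260,110:210],None,fx=4,fy=4,interpolation=cv2.INTER_CUBIC)
b=cv2.resize(g["image"][130:220,190:290],None,fx=4,fy=4,interpolation=cv2.INTER_CUBIC)
cv2.imwrite("pics/n2.png",np.hstack([a,b]))
E
```

```text
clock: 7.32
position: [0.4518, 0.3705, 0.3007]
tool_rot: [-3.141, 0.0, 1.408]
force: [0.2, -0.5, -1.4]
grip_width: 0.0481
finger_force: 47.5
clock: 8.57
position: [0.4525, 0.3675, 0.3017]
tool_rot: [-3.142, 0.0, 0.327]
force: [-0.0, -0.6, -0.9]
grip_width: 0.0483
finger_force: 47.5
t 8.57 pos [0.4525 0.3675 0.3017] rpy [-1.800e+02  1.000e-02  1.871e+01] F [-0.  -0.6 -0.9] w 0.0483 ff 47.5 q [-1.22  0.69  0.66  1.83 -0.56  0.82 -1.53]
shift cm [-0.    0.07 11.17]
turn [-0.  0.  0.]
```

View pics/n2.png

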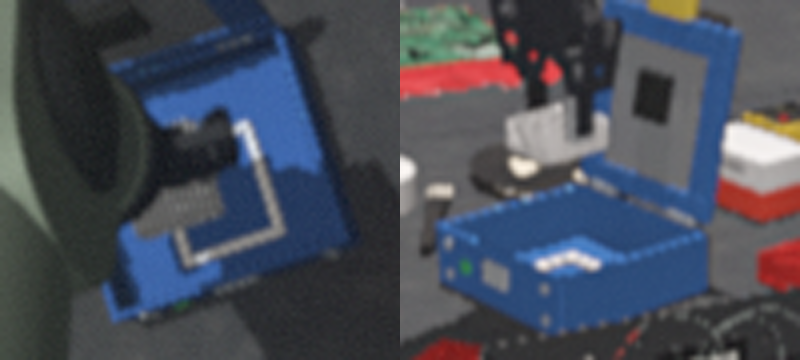

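In the top half, the held sink's front corners are at crop (138,238) and (222,208), above the white frame. I'll check them against the TCP.

Run:
```python
from h import *
f=load("top2");c=np.cos(np.radians(18.7));s=np.sin(np.radians(18.7))
for n,(x,y),m in(("FR",(222,208),(-.03,-.0245)),("FL",(138,238),(-.03,.0245))):
    for z in(.119,.144):
        p=atz(f,110+(x+.5)/4-.5,170+(y+.5)/4-.5,z); d=p[:2]-[.4525,.3675]; print(n,z,"box-frame rel TCP mm",(np.array([c*d[0]+s*d[1],-s*d[0]+c*d[1]])*1000).round(1),"exp",m)
# nest right/front rail corners, seen now
for n,(x,y) in(("FRn",(286,230)),("FLn",(186,268)),("BRn",(250,122))):
    p=atz(f,110+(x+.5)/4-.5,170+(y+.5)/4-.5,.012);d=p[:2]-[.4525,.3675]; print(n,(np.array([c*d[0]+s*d[1],-s*d[0]+c*d[1]])*1000).round(1))
```

```text
FR 0.119 box-frame rel TCP mm [-25.8 -23.6] exp (-0.03, -0.0245)
FR 0.144 box-frame rel TCP mm [-29.2 -29.2] exp (-0.03, -0.0245)
FL 0.119 box-frame rel TCP mm [-26.7  30.1] exp (-0.03, 0.0245)
FL 0.144 box-frame rel TCP mm [-30.1  23.4] exp (-0.03, 0.0245)
FRn [-38.8 -35.8]
FLn [-41.3  34.6]
BRn [ 37.7 -35.1]
```

Everything is centred within about 1 mm, so I'll lower it.

```bash
python3 -m creep '[[[-0.5,0,0,2.5,0,0,0],[-0.5,0,0,2.5,0,0,0],[-0.5,0,0,2,0,0,0],[-0.5,0,0,1.5,0,0,0],[-0.5,0,0,1,0,0,0],[-0.5,0,0,0.7,0,0,0],[-0.5,0,0,0.5,0,0,0],[-0.5,0,0,0.3,0,0,0],[-0.5,0,0,0,0,0,0],[-0.5,0,0,0,0,0,0]]]'
python3 go.py .4527 .3668 .188 18.7
```

```text
clock: 9.93
position: [0.4525, 0.3677, 0.1919]
tool_rot: [-3.141, -0.0, 0.325]
force: [-1.1, 0.2, -0.9]
grip_width: 0.0481
finger_force: 47.5
t 9.93 pos [0.4525 0.3677 0.1919] rpy [-1.7999e+02 -2.0000e-02  1.8610e+01] F [-1.1  0.2 -0.9] w 0.0481 ff 47.5 q [-1.13  0.84  0.52  1.86 -0.68  0.62 -1.43]
shift cm [-0.01  0.09  0.39]
turn [-0.    -0.    -0.002]
```

```bash
python3 -m creep '[[[-0.5,0,0,0.2,0,0,0],[-0.5,0,0,0.2,0,0,0],[-0.5,0,0,0,0,0,0],[-0.5,0,0,0,0,0,0]]]'
python3 go.py
```

```text
clock: 10.42
position: [0.4525, 0.3677, 0.1882]
tool_rot: [-3.141, -0.0, 0.325]
force: [-3.1, -1.7, 12.1]
grip_width: 0.0474
finger_force: 49.0
t 10.43 pos [0.4525 0.3677 0.1882] rpy [-1.7997e+02 -1.0000e-02  1.8600e+01] F [-3.1 -1.7 12.1] w 0.0474 ff 49.0 q [-1.13  0.84  0.51  1.86 -0.69  0.62 -1.43]
```

It is seated on the floor at the expected height. Releasing now and going straight up.

```bash
python3 -m creep '[[[0.5,0,0,0,0,0,0],[0.5,0,0,0,0,0,0],[0.5,0,0,0,0,0,0],[0.5,0,0,-1,0,0,0],[0.5,0,0,-2,0,0,0],[0.5,0,0,-4,0,0,0],[0.5,0,0,-5,0,0,0],[0.5,0,0,-5,0,0,0],[0.5,0,0,-5,0,0,0],[0.5,-4,0,-3,0,0,0],[0.5,-4,0,0,0,0,0],[0.5,0,0,0,0,0,0]]]'
python3 go.py
python3 - <<'E'
import cv2
from workcell import vision
import numpy as np
f=vision.grab_frame("top");np.savez("top3.npz",**f)
g=vision.grab_frame("scene");np.savez("scene3.npz",**g)
a=cv2.resize(f["image"][140:260,90:210],None,fx=4,fy=4,interpolation=cv2.INTER_CUBIC)
b=cv2.resize(g["image"][100:220,200:280],None,fx=4,fy=4,interpolation=cv2.INTER_CUBIC)
cv2.imwrite("pics/n3.png",np.hstack([a,b]))
E
```

```text
clock: 11.92
position: [0.3749, 0.3413, 0.4391]
tool_rot: [-3.139, 0.001, 0.326]
force: [0.1, -0.4, -0.0]
grip_width: 0.0641
finger_force: 0.0
t 11.93 pos [0.3749 0.3413 0.4391] rpy [-1.7985e+02  3.0000e-02  1.8670e+01] F [ 0.1 -0.4 -0. ] w 0.0641 ff 0.0 q [-1.49  0.4   0.85  1.89 -0.36  1.   -1.73]
```

View pics/n3.png

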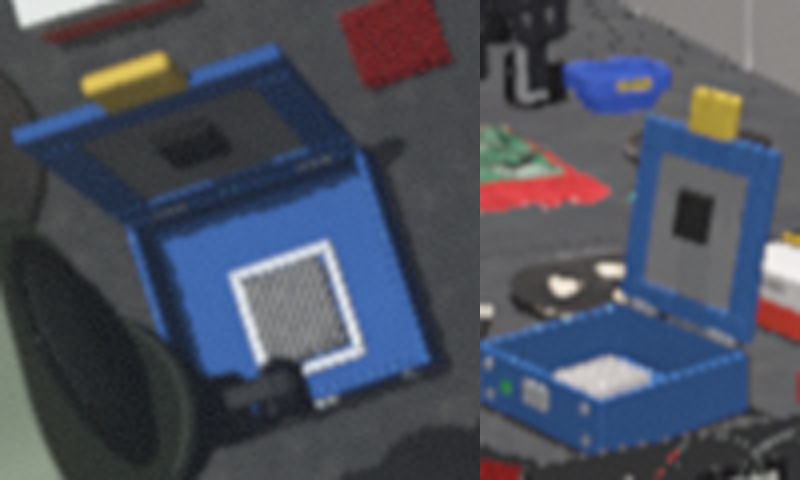

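The sink sits inside the white frame (top crop about (295,308)) with all the rails visible. The tab end strip runs from about (82,86) to (168,56) in the top half. In the right half the tab face is at x 690–742, y 88–140. I'll compare that with the model.

Run:
```python
from fit import *
import cv2
t3=load("top3");s3=load("scene3")
b=[.4642,.3706,np.radians(18.5),0]
U=lambda x,y:(90+(x+.5)/4-.5,140+(y+.5)/4-.5)
V=lambda x,y:(200+(x-480+.5)/4-.5,100+(y+.5)/4-.5)
inv=lambda p:(R2@(p[:2]-b[:2])*1000).round(1)
c,s_=np.cos(b[2]),np.sin(b[2]);R2=np.array([[c,s_],[-s_,c]])
print("model tab end",W(b,cl(.187,0)).round(4),"box x",cl(.187,0))
for u in((80,88),(165,54),(180,72),(97,106),(127,80)):print("top",u,inv(atz(t3,*U(*u),.238)))
for n,o in(("end L front",cl(.187,.025,-.006)),("end R front",cl(.187,-.025,-.006)),("end R back",cl(.187,-.025,.006)),("lid L",cl(.155,.08,-.005)),("lid R",cl(.155,-.08,-.005))):
    p=proj(t3,W(b,o));q_=proj(s3,W(b,o));print(n,"top crop",((p-[90,140])*4).round(0),"scene crop",((q_-[200,100])*4+[480,0]).round(0))
C=cloud(t3);hsv=cv2.cvtColor(t3["image"],cv2.COLOR_BGR2HSV)
for n,ff in(("t",t3),("s",s3)):
    C=cloud(ff);hsv=cv2.cvtColor(ff["image"],cv2.COLOR_BGR2HSV);m=(hsv[...,0]>15)&(hsv[...,0]<35)&(hsv[...,1]>110)&(C[...,2]>.19)&(C[...,2]<.26)&(C[...,1]>.33)&(C[...,1]<.47)
    Q=C[m];print(n,m.sum(),[ *inv(np.median(Q,0)),np.median(Q[:,2])],[*inv(Q[Q[:,2].argmax()]),Q[:,2].max()])
```

```text
model tab end [0.5722 0.4067 0.2379] box x (np.float64(0.11383634730084258), 0, np.float64(0.23792276547310434))
top (80, 88) [111.6  26.7]
top (165, 54) [114.8 -23.2]
top (180, 72) [102.6 -28. ]
top (97, 106) [99.  20.8]
top (127, 80) [107.6   0.9]
end L front top crop [83. 91.] scene crop [693.  86.]
end R front top crop [170.  63.] scene crop [735.  98.]
end R back top crop [165.  44.] scene crop [746.  99.]
lid L top crop [ 13. 142.] scene crop [645. 113.]
lid R top crop [283.  52.] scene crop [777. 153.]
t 213 [np.float64(108.6), np.float64(0.2), np.float64(0.23324706684933094)] [np.float64(115.4), np.float64(-6.4), np.float64(0.24130911540334643)]
s 129 [np.float64(104.6), np.float64(-3.6), np.float64(0.22488183329399453)] [np.float64(106.5), np.float64(5.1), np.float64(0.24173094372784926)]
```

```bash
cat > lid.py <<'E'
import sys,numpy as np
from workcell import bot
from scipy.spatial.transform import Rotation as R
b=np.array([.4642,.3706]);yaw=np.radians(18.5);B=R.from_euler("z",yaw);H=np.array([*b,0])+B.apply([.075,0,.055])
s=bot.observe();P=np.array(s["position"]);Rc=R.from_euler("xyz",s["tool_rot"])
L=B.inv().apply(P-H);G=B.inv().apply(P+Rc.apply([0,0,.155])-H);z=B.inv().apply(Rc.apply([0,0,1]))
print("t",round(s["clock"],2),"TCP",P.round(4),"r",np.hypot(L[0],L[2]).round(4),"q(TCP)",np.arctan2(L[2],-L[0]).round(3),"q(grasp)",np.arctan2(G[2],-G[0]).round(3),"q(tool)",np.arctan2(-z[2],z[0]).round(3),"off y",L[1].round(4),"F",np.round(s["force"],1),"w",round(s["grip_width"],4),"ff",round(s["finger_force"],1),"q",np.round(s["qpos"],2))
if len(sys.argv)>2:
    q,r=map(float,sys.argv[1:3]);sq,cq=np.sin(q),np.cos(q)
    Rt=B*R.from_matrix(np.array([[0,1,0],[sq,0,cq],[cq,0,-sq]]).T);Pt=H+B.apply([-r*cq,0,r*sq])
    print("target",Pt.round(4),"shift cm",(Rc.inv().apply(Pt-P)*100).round(2),"turn",(Rc.inv()*Rt).as_rotvec().round(3))
E
python3 -m creep '[[[0.5,0,0,-1,0,0,-0.16],[0.5,0,0,-1,0,0,-0.16],[0.8,0,0,-1,0,0,-0.16],[1,0,0,-1,0,0,-0.16],[1,0,0,0,0,0,-0.16],[1,0,0,0,0,0,-0.16],[1,0,0,0,0,0,-0.16],[1,0,0,0,0,0,-0.16],[1,0,0,0,0,0,-0.16],[1,0,0,0,0,0,-0.13],[1,0,0,0,0,0,0]]]'
python3 lid.py 1.75 .403
```

```text
clock: 13.4
position: [0.3775, 0.3418, 0.4779]
tool_rot: [3.141, 0.0, 1.893]
force: [0.7, 0.3, 0.1]
grip_width: 0.0855
finger_force: 0.0
t 13.4 TCP [0.3775 0.3418 0.4779] r 0.4544 q(TCP) 1.196 q(grasp) 1.015 q(tool) 1.571 off y 0.0002 F [0.7 0.3 0.1] w 0.0855 ff 0.0 q [-1.25  0.28  0.5   1.83 -0.15  1.07 -0.37]
target [0.6034 0.4172 0.4515] shift cm [1.000e-02 2.381e+01 2.640e+00] turn [ 0.179  0.    -0.001]
```

```bash
python3 -m creep '[[[1,0,4,0,0,0,0],[1,0,4,0,0,0,0],[1,0,4,0,0,0,0],[1,0,4,0,0,0,0],[1,0,4,0,0,0,0],[1,0,3.8,0,0,0,0],[1,0,0,0.8,0.06,0,0],[1,0,0,0.9,0.06,0,0],[1,0,0,0.9,0.06,0,0],[1,0,0,0,0,0,0],[1,0,0,0,0,0,0]]]'
python3 lid.py 1.75 .333
python3 - <<'E'
import cv2
from workcell import vision
import numpy as np
f=vision.grab_frame("top");np.savez("top4.npz",**f)
g=vision.grab_frame("scene");np.savez("scene4.npz",**g)
b=cv2.resize(g["image"][80:210,200:330],None,fx=4.5,fy=4.5,interpolation=cv2.INTER_CUBIC)
cv2.imwrite("pics/n4.png",b)
E
```

```text
clock: 14.78
position: [0.601, 0.4174, 0.4521]
tool_rot: [-2.963, 0.001, 1.893]
force: [-0.7, 0.8, 0.8]
grip_width: 0.0852
finger_force: 0.0
t 14.78 TCP [0.601  0.4174 0.4521] r 0.4031 q(TCP) 1.744 q(grasp) 1.741 q(tool) 1.749 off y 0.0009 F [-0.7  0.8  0.8] w 0.0852 ff 0.0 q [-0.89  0.76  0.45  1.14 -0.34  1.48 -0.14]
target [0.5916 0.4132 0.3827] shift cm [-0.09  0.22  7.01] turn [ 0.001  0.    -0.001]
```

View pics/n4.png

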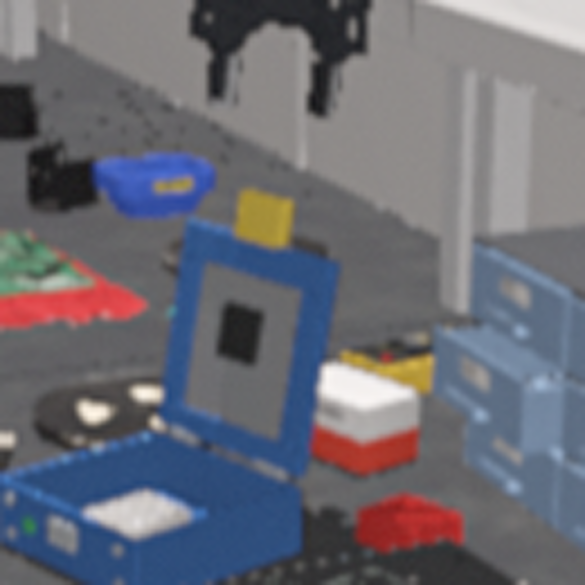

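The open fingers, at (215,85) and (318,100), straddle the line above the tab at (265,215). I'll descend along the lid and close gently.

```bash
python3 -m creep '[[[1,0,0.1,1.5,0,0,0],[1,0,0.1,1.5,0,0,0],[1,0,0,1,0,0,0],[1,0,0,1,0,0,0],[1,0,0,1,0,0,0],[1,0,0,1,0,0,0],[1,0,0,0,0,0,0]]]'
python3 lid.py
python3 -m creep '[[[0.4,0,0,0,0,0,0],[0,0,0,0,0,0,0],[-0.4,0,0,0,0,0,0],[-0.6,0,0,0,0,0,0],[-0.8,0,0,0,0,0,0],[-1,0,0,0,0,0,0],[-1,0,0,0,0,0,0],[-1,0,0,0,0,0,0],[-1,0,0,0,0,0,0],[-1,0,0,0,0,0,0]]]' 30
python3 lid.py 1.047 .333
```

```text
clock: 15.75
position: [0.5905, 0.414, 0.3818]
tool_rot: [-2.961, 0.0, 1.895]
force: [0.3, 1.3, 0.0]
grip_width: 0.0853
finger_force: 0.0
t 15.75 TCP [0.5905 0.414  0.3818] r 0.332 q(TCP) 1.748 q(grasp) 1.745 q(tool) 1.752 off y 0.0011 F [0.3 1.3 0. ] w 0.0853 ff 0.0 q [-0.9   0.79  0.43  1.26 -0.36  1.34 -0.12]
clock: 17.0
position: [0.5908, 0.414, 0.3827]
tool_rot: [-2.962, -0.0, 1.895]
force: [2.5, 0.9, 3.9]
grip_width: 0.0112
finger_force: 30.9
t 17.0 TCP [0.5908 0.414  0.3827] r 0.3329 q(TCP) 1.748 q(grasp) 1.747 q(tool) 1.75 off y 0.001 F [2.5 0.9 3.9] w 0.0112 ff 30.9 q [-0.9   0.79  0.43  1.26 -0.36  1.34 -0.12]
target [0.3774 0.3415 0.3434] shift cm [ -0.08 -21.47   7.9 ] turn [-0.703 -0.     0.001]
```

The tab is gripped with about 11 mm between the pads. I'll swing along the arc about the hinge.

```bash
python3 -m creep '[[[-1,0,-0.5,0,-0.015,0,0],[-1,0,-0.83,0.01,-0.025,0,0],[-1,0,-1.17,0.02,-0.035,0,0],[-1,0,-1.17,0.02,-0.035,0,0],[-1,0,-1.17,0.02,-0.035,0,0],[-1,0,-1.17,0.02,-0.035,0,0],[-1,0,-1.17,0.02,-0.035,0,0],[-1,0,-1.17,0.02,-0.035,0,0],[-1,0,-0.83,0.01,-0.025,0,0],[-1,0,0,0,0,0,0]]]' 40
python3 lid.py 1.047 .333
```

```text
clock: 18.25
position: [0.5037, 0.3848, 0.3864]
tool_rot: [3.047, 0.0, 1.895]
force: [4.1, -0.3, -2.4]
grip_width: 0.0112
finger_force: 39.5
t 18.25 TCP [0.5037 0.3848 0.3864] r 0.3331 q(TCP) 1.471 q(grasp) 1.467 q(tool) 1.476 off y 0.0009 F [ 4.1 -0.3 -2.4] w 0.0112 ff 39.5 q [-1.08  0.58  0.49  1.65 -0.3   0.89 -0.17]
target [0.3774 0.3415 0.3434] shift cm [ -0.07 -13.7    3.02] turn [-0.429 -0.     0.001]
```

```bash
python3 -m creep '[[[-1,0,-1.17,0.02,-0.035,0,0],[-1,0,-1.17,0.02,-0.035,0,0],[-1,0,-1.17,0.02,-0.035,0,0],[-1,0,-1.17,0.02,-0.035,0,0],[-1,0,-1.17,0.02,-0.035,0,0],[-1,0,-1.17,0.02,-0.035,0,0],[-1,0,-1.17,0.02,-0.035,0,0],[-1,0,-1.17,0.02,-0.035,0,0],[-1,0,-1.17,0.02,-0.035,0,0],[-1,0,-1.17,0.02,-0.035,0,0],[-1,0,-0.83,0.01,-0.025,0,0],[-1,0,-0.5,0,-0.015,0,0]]]'
python3 -m creep '[[[-1,0,0,0,0,0,0],[-1,0,0,0,0,0,0]]]'
python3 lid.py 1.047 .333
```

```text
clock: 19.75
position: [0.3864, 0.3455, 0.3491]
tool_rot: [2.657, 0.001, 1.895]
force: [11.3, 4.1, -16.8]
grip_width: 0.0112
finger_force: 39.5
clock: 20.0
position: [0.3867, 0.3456, 0.3492]
tool_rot: [2.657, 0.001, 1.894]
force: [8.0, 2.6, -12.2]
grip_width: 0.0113
finger_force: 40.3
t 20.0 TCP [0.3867 0.3456 0.3492] r 0.3332 q(TCP) 1.082 q(grasp) 1.078 q(tool) 1.087 off y 0.0009 F [  8.    2.6 -12.2] w 0.0113 ff 40.3 q [-1.45  0.45  0.69  2.13 -0.16  0.23 -0.4 ]
target [0.3774 0.3415 0.3434] shift cm [-0.09 -1.17  0.04] turn [-0.04   0.001  0.001]
```

```bash
python3 -m creep '[[[-1,0,-0.3,0.05,-0.01,0,0],[-1,0,-0.3,0.05,-0.01,0,0],[-1,0,0,0,0,0,0],[-1,0,0,0,0,0,0]]]'
python3 lid.py 1.047 .333
```

```text
clock: 20.5
position: [0.382, 0.3439, 0.3463]
tool_rot: [2.637, -0.0, 1.894]
force: [-10.7, -5.5, 19.8]
grip_width: 0.011
finger_force: 45.8
t 20.5 TCP [0.382  0.3439 0.3463] r 0.333 q(TCP) 1.065 q(grasp) 1.064 q(tool) 1.066 off y 0.0007 F [-10.7  -5.5  19.8] w 0.011 ff 45.8 q [-1.47  0.46  0.71  2.15 -0.16  0.19 -0.41]
target [0.3774 0.3415 0.3434] shift cm [-0.07 -0.59  0.01] turn [-0.019 -0.001  0.   ]
```

```bash
python3 -m creep '[[[-1,0,0,-0.05,0,0,0],[-1,0,0,0,0,0,0],[-1,0,0,0,0,0,0]]]'
python3 lid.py
python3 - <<'E'
import cv2
from workcell import vision
from h import *
g=vision.grab_frame("scene");np.savez("scene5.npz",**g)
f=vision.grab_frame("top");np.savez("top5.npz",**f)
yaw=np.radians(18.5);c,s=np.cos(yaw),np.sin(yaw);H=np.array([.4642+.075*c,.3706+.075*s,.055])
for n,ff in(("t",f),("s",g)):
    C=cloud(ff)-H;X=c*C[...,0]+s*C[...,1];Y=-s*C[...,0]+c*C[...,1];Z=C[...,2];r=np.hypot(X,Z);q=np.arctan2(Z,-X)
    hsv=cv2.cvtColor(ff["image"],cv2.COLOR_BGR2HSV);bl=(hsv[...,0]>100)&(hsv[...,0]<130)&(hsv[...,1]>110)
    m=(abs(Y)<.078)&(r>.06)&(r<.15)&(q>.7)&(q<1.5);m1=m&bl
    for k in(m,m1):
        if k.sum()>20:
            p=np.polyfit(-X[k],Z[k],1);pc=np.linalg.svd(np.c_[X[k],Z[k]]-[X[k].mean(),Z[k].mean()])[2][0];print(n,k.sum(),"slope deg",np.degrees(np.arctan(-pc[1]/pc[0])).round(1),"offset mm",(np.median(r[k]*np.sin(q[k]-1.055))*1000).round(1),"med q",np.degrees(np.median(q[k])).round(1))
a=cv2.resize(g["image"][85:215,195:295],None,fx=4,fy=4,interpolation=cv2.INTER_CUBIC)
b=cv2.resize(f["image"][135:265,90:190],None,fx=4,fy=4,interpolation=cv2.INTER_CUBIC);cv2.imwrite("pics/n5.png",np.hstack([a,b]))
E
```

```text
clock: 20.88
position: [0.3817, 0.3438, 0.3462]
tool_rot: [2.637, 0.0, 1.895]
force: [0.5, -1.0, -1.1]
grip_width: 0.0113
finger_force: 42.2
t 20.88 TCP [0.3817 0.3438 0.3462] r 0.3331 q(TCP) 1.064 q(grasp) 1.062 q(tool) 1.066 off y 0.0007 F [ 0.5 -1.  -1.1] w 0.0113 ff 42.2 q [-1.47  0.46  0.71  2.15 -0.16  0.19 -0.41]
t 565 slope deg 62.1 offset mm 5.0 med q 63.1
t 275 slope deg 61.0 offset mm 6.1 med q 63.3
s 578 slope deg 61.5 offset mm -2.5 med q 59.2
s 265 slope deg 60.7 offset mm -3.0 med q 58.9
```

View pics/n5.png

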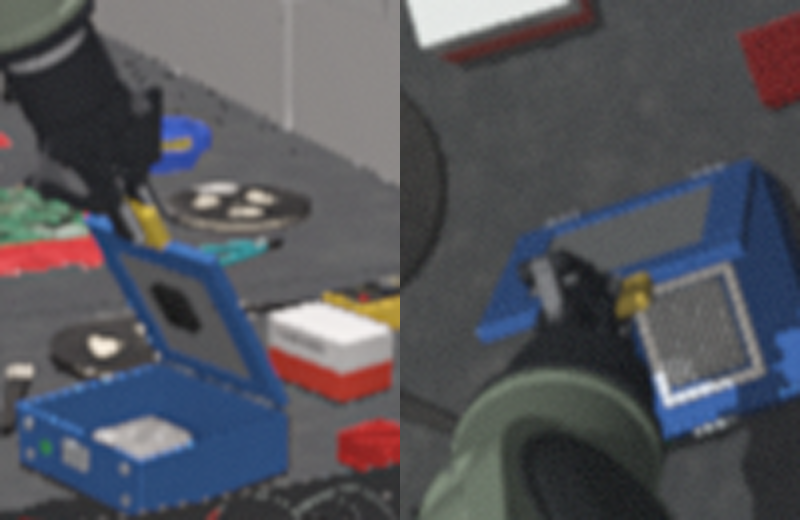

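The scene view shows the lid held by the tab (tab at (148,222)) and the heat sink still in its nest at (145,437). The lid measures about 61°. One small nudge towards 60°, keeping q6 off its limit.

```bash
python3 -m creep '[[[-1,0,-0.17,0,-0.004,0,0],[-1,0,-0.17,0,-0.004,0,0],[-1,0,0,0,0,0,0],[-1,0,0,0,0,0,0],[-1,0,0,0,0,0,0],[-1,0,0,0,0,0,0]]]'
python3 lid.py; python3 -c "
from workcell import bot
s=bot.observe();print(s['qpos'][5],s['qd'])"
```

```text
clock: 21.72
position: [0.3788, 0.3428, 0.3446]
tool_rot: [2.628, 0.0, 1.895]
force: [6.1, -0.3, -7.2]
grip_width: 0.0116
finger_force: 41.0
t 21.73 TCP [0.3788 0.3428 0.3446] r 0.3332 q(TCP) 1.053 q(grasp) 1.05 q(tool) 1.058 off y 0.0007 F [ 6.1 -0.3 -7.2] w 0.0116 ff 41.0 q [-1.49  0.46  0.72  2.16 -0.16  0.18 -0.41]
0.17774937370693278 [-1.23730779e-03  1.70488881e-03 -7.45338645e-04 -2.78041092e-05
  1.03700236e-03  3.05087100e-04 -7.74967527e-04]
```

The lid is at about 60.3°, steady, and the forces are low. Handing in.

```bash
python3 -c "
from workcell import bot
print(bot.job_done())"
```

```text
the job is handed in; nothing more can be done
None
```

The heat sink is flat in the nest, fins up and released, and the fingers are still holding the lid steady at about 60° (60.2–60.6° from the arm's pose); handed in at about 22 s, result not shown.

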